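# Lay the standing perfume flacon down in its packing case

## Task

The perfume flacon stands on the cork coaster of the oval tray and is to be packed in the shallow open wooden case beside the tray. Pinch it by its stopper, press its foot on the floor of the case and, keeping the pinch, let it swing down between your fingers until it lies flat inside the case, along the case's length (stopper towards either end); then let go. Do not drop it or knock it over, and leave the other things where they are.

Things in the scene. Friction and masses are not known exactly. Their poses are not given: they have to be found in the camera images.
- flacon: Perfume flacon, loose, 0.11 to 0.22 kg, starts standing on the coaster, any heading: see-through amber glass block 44 (own x) by 44 (own y) by 60 mm tall, its underside the flat foot; silver neck 20 mm in diameter, 17 mm showing; dark wooden stopper. Overall 103 mm tall (own z, from foot to stopper). Origin: centre of the foot face. Friction near 1.
- flacon_stopper (a point): Centre of the stopper: a short barrel lying crosswise, 26 mm in diameter, axis along own y, its two flat round ends 26 mm apart for pinching. 90 mm above the foot face, 30 mm above the glass block's shoulder; axes as the flacon's. Pinched along own y at 10 to 20 N it holds its angle in the air and turns about the pinch line when its foot is pressed and dragged on a surface.
- flacon_foot (a point): Centre of the flacon's flat foot face (44 by 44 mm), 90 mm from the stopper centre along own -z; axes as the flacon's. When the flacon lies flat, this point and the stopper centre are 22 mm above what it lies on.
- case_floor (a point): Centre of the inner floor of the packing case: an open wooden tray without lid, fixed on the glass, inside 210 (own x, its length) by 160 mm (own y), walls 6 mm thick and 10 mm high above the floor; the floor, lined grey, is 6 mm above the dresser's glass top (height 0). Own z up.
- case: The same packing case; origin at the centre of its underside, on the glass; 222 by 172 by 16 mm outside.
- coaster_top (a point): Centre of the upper face of the round cork coaster, 90 mm in diameter, 5 mm thick, fixed on the tray; upper face 9 mm above the glass.
- tray: Oval silver-tone steel tray, fixed, 410 mm (own x) by 280 mm (own y), floor 4 mm above the glass, round rim up to 12 mm above the glass; origin at its centre on the glass.
- chest: Clear acrylic trinket chest with two small drawers, fixed on the tray, about 105 (own x, with knobs) by 110 by 64 mm tall; origin at the centre of its underside.
- frog: Green ceramic frog ring holder, loose on the tray, about 55 mm across, 60 mm tall; origin at the centre of its underside.
- watch: Black rubberised wristwatch with its strap closed, loose on the tray, face up, 60 by 45 mm, 50 mm tall; origin at the centre of its underside.
- comb: Horn-effect plastic comb, loose, lying flat on the tray, 130 mm (own x) by 26 by 4 mm; origin at the centre of its underside.

How it is judged:
On the way, in this order (a step that is already met when the one before it is completed fails the run):
1. the flacon, pinched by the fingers, leans half-way down (own z 25 to 65 degrees off upright) with its foot pressed on the case (contact force between flacon and the fingers above 0.5 N and contact force between flacon and case above 0.3 N and angle between flacon_stopper's own z axis and vertical between 0.44 and 1.13 rad), for 0.1 s.
2. the flacon lies flat or nearly so (within 12 degrees) on the case while still pinched (contact force between flacon and the fingers above 0.5 N and contact force between flacon and case above 0.3 N and angle between flacon_stopper's own z axis and vertical between 1.36 and 1.78 rad), for 0.1 s.
At the end, for the whole second after the job is handed in: The flacon lies flat and at rest inside the case (own z within 7 degrees of level, stopper and foot centres below 27 mm above the case's floor and within 100 mm along and 70 mm across of its centre), along the case's length within 0.35 rad (20 degrees), released (angle between flacon_stopper's own z axis and vertical between 1.45 and 1.69 rad and x of flacon_stopper in the frame of case_floor between -0.1 and 0.1 m and x of flacon_foot in the frame of case_floor between -0.1 and 0.1 m and y of flacon_stopper in the frame of case_floor between -0.07 and 0.07 m and y of flacon_foot in the frame of case_floor between -0.07 and 0.07 m and z of each of flacon_stopper, flacon_foot in the frame of case_floor below 0.027 m and angle between the z axis of flacon_foot and the x axis of case_floor, either way round below 0.35 rad and linear speed of flacon below 0.02 m/s); the robot touches nothing.
It fails at once if the flacon is dropped or knocked over (moves faster than 0.5 m/s with no finger on it) (linear speed of flacon above 0.5 m/s and contact force between flacon and the fingers below 0.05 N).
It fails at once if the frog, watch or comb is moved more than 30 mm (distance of any of frog, watch, comb from where it was at the start of the episode above 0.03 m).
It also fails if it takes over 54 s, if anything falls off the work surface, if the arm or the gripper's body presses on something with over 40 N, if the wrist force passes 120 N, or if a joint passes its speed limit or range.

## Robot

A 7-joint arm with a two-finger parallel gripper is mounted at the origin on the work surface. World frame = base frame: x ahead of the robot, y to its left, z up, the work surface at z = 0. Lengths are in m, angles in rad, forces in N, time in s.
With the tool pointing down it reaches from about 0.35 to 0.9 m from the base axis. Payload 7.2 kg.
Tool frame: the origin (TCP) lies on the mounting face of the last link; the fingertips stand 182 mm ahead of it and the grasp point (between the pads) lies 163 mm ahead of it; z points along the fingers, y is the line along which they close (so a half turn about z gives the same grasp; the last joint's range is limited). The gripper opens to 88 mm and grips with 3 to 60 N. Pads are 20 mm wide; open, the fingers measure 115 mm over their backs; the gripper's body (75 mm by 178 mm) begins 61 mm behind the grasp point.
Start: joints at [-1.196, 0.411, -0.013, 1.596, 0.006, 1.134, -0.082], TCP at [0.268, 0.565, 0.405] pointing down, gripper open.
Joint ranges: [-2.95, 2.95], [-0.29, 1.99], [-1.47, 1.44], [0.14, 2.54], [-1.03, 4.17], [0.13, 1.85], [-2.86, 2.86]. Speed limits (rad/s): [2.39, 2.39, 3.01, 3.01, 3.14, 3.14, 3.14].

## Interface

Orientations are given as a 3x3 rotation matrix whose columns are the frame's x, y, z axes.
In Python, from station import robot gives the robot as it stands.
- The arm moves only by the shell command python3 -m crank 'ROWS' [OPENING] [FORCE]. ROWS is JSON, a list of rows, each a list of 6 numbers: the shift along the tool's x, y, z in cm, then the turn, a rotation vector about the tool's x, y, z in degrees. A call has 1 to 5 rows; each row is the pose to reach, as a shift and turn from the pose commanded when the call began, along the tool's axes at that moment; what a row does not reach only later rows make up. A row lasts 1/12 s, in which the tool goes at most 41.7 mm and 7.16 degrees, less where a joint would pass 70% of its speed; a pose out of reach is approached as far as the arm can. A call with a gripper value outside its range is refused whole. OPENING is the closure, from -1 (fully open) to 1 (shut), so that 0 is half open, set as the call begins (- or left out, the last holds). The fingers move at their own pace and stop on an object; FORCE is the grip in N (left out, the last holds). Time passes only in rows, so rows that repeat a pose let the fingers close. It gives the time, the measured TCP pose, the force, the opening and the grip force at its end, in the units of the state.
- robot.read_state(): the state, without advancing time (a new reading comes with each control period).
- robot.snapshot(name): name is "side" or "top" or "wrist"; returns the picture (384x512x3 uint8, red, green, blue); there is no depth.
- robot.camera_params(name): a dict with "camera_matrix" (3x3 intrinsics, pixels), "rvec" (rotation vector, rad) and "tvec" (3), from world to camera coordinates, as OpenCV has them. Camera axes: x right, y down, z forward; pixel columns grow to the right and rows downward; lengths in m; the calibration is good to about 2 mm. A picture is of the moment at which its call begins: read the wrist's pose just before it. camera_params takes no time and is no camera call; for the wrist camera it gives the pose at the moment of the call.
- robot.hand_in(): hands the job in; it is judged then, once.
The state is a dict: "t": time; "joint_pos": joint angles; "qd": joint speeds; "joint_torque": joint torques, N m; "tcp_pos": TCP position; "tcp_rot": TCP orientation; "contact_force": force on the tool from outside, world axes, zero at the start; "ft_torque": the same for the moment, N m; "width": opening from 0.0 (shut) to 1.0 (fully open); "gripper_force": force on a finger pad.
Only numpy, scipy, OpenCV 4.12 (cv2) and the standard library are available. Lean on these libraries where they do the work, as an engineer would, in place of code of your own. Each camera call takes 0.05 s, during which the arm holds its last target. There are 200 camera calls.

## Working session

There is one attempt and no reset: what is moved stays moved. The work goes in short steps, Python scripts to look and compute and a shell command to move; the robot and the scene stay as the last step left them, time stands still between calls to the robot, and variables do not carry over. Pictures are saved under pics/ and viewed, at most 11 in all, crops included, and the job is handed in when it is done.

```bash
mkdir -p pics; ls
cat > h.py <<'E'
import numpy as np, cv2
from station import robot
def cam(n):
    p=robot.camera_params(n); K=np.array(p["camera_matrix"],float); R=cv2.Rodrigues(np.array(p["rvec"],float))[0]; return K,R,np.array(p["tvec"],float).ravel()
def ray(c,u,v):
    K,R,t=c; d=R.T@np.linalg.solve(K,[u,v,1.]); return -R.T@t,d
def onz(c,u,v,z):
    o,d=ray(c,u,v); return o+d*(z-o[2])/d[2]
def proj(c,P):
    K,R,t=c; q=K@(R@np.array(P,float)+t); return q[:2]/q[2]
def snap(n,f):
    im=np.array(robot.snapshot(n)); cv2.imwrite("pics/"+f,im[:,:,::-1]); return im
E
python3 - <<'E'
from h import *
for n in("top","side"): snap(n,n+"0.png"); c=cam(n); print(n,-c[1].T@c[2],c[1].round(2).tolist(),c[0][0,0])
a=[cv2.imread(f"pics/{n}0.png") for n in("top","side")]
s=robot.read_state(); print(s["t"],s["tcp_rot"],s["width"])
E
```

```text
pics
top [ 0.46627616 -0.01636059  0.98908551] [[0.02, -1.0, -0.03], [-0.99, -0.02, -0.12], [0.12, 0.03, -0.99]] 409.81094692259387
side [ 0.42627312 -0.81985905  0.9276669 ] [[0.98, -0.17, 0.01], [-0.11, -0.71, -0.7], [0.13, 0.69, -0.71]] 466.8648631069745
0.1 [[-9.03593784e-01  4.28389996e-01 -5.33428147e-04]
 [ 4.28390321e-01  9.03592832e-01 -1.31442887e-03]
 [-8.10863295e-05 -1.41622521e-03 -9.99998994e-01]] 1.0018425705923157
```

View pics/top0.png

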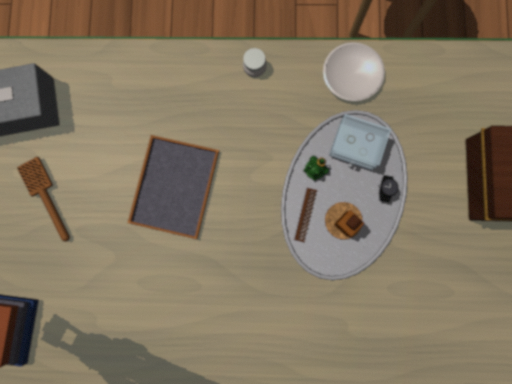

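View pics/side0.png

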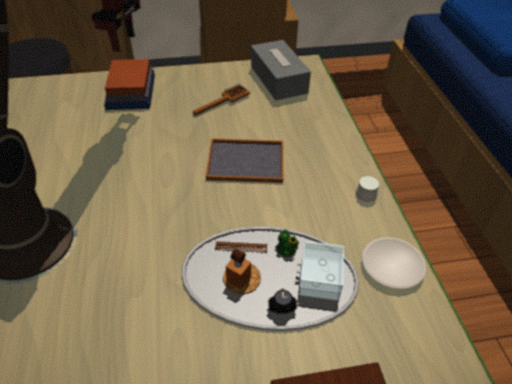

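Run:
```python
from h import *
c=cam("top"); im=cv2.imread("pics/top0.png")
P=np.array([onz(c,u,v,.016)[:2] for u,v in[(152,136),(219,150),(198,238),(130,224)]])
print("case",P.mean(0),"sides",[np.linalg.norm(P[i]-P[i-1]).round(3) for i in range(4)],"x ang",np.degrees(np.arctan2(*((P[0]-P[3]+P[1]-P[2])[::-1]))))
hsv=cv2.cvtColor(im,cv2.COLOR_BGR2HSV)
m=cv2.inRange(hsv,(5,90,60),(25,255,255)); m2=np.zeros_like(m); m2[195:245,320:372]=m[195:245,320:372]
n,l,st,ce=cv2.connectedComponentsWithStats(m2); print(st[1:],ce[1:])
print("coaster",onz(c,343,220,.009)); print("stopper",onz(c,354,225,.1))
cs=cam("side"); print("side stopper",onz(cs,238,257,.099))
cr=cv2.hconcat([cv2.resize(im[190:250,315:375],(480,480),interpolation=cv2.INTER_CUBIC)]);
s=cv2.imread("pics/side0.png"); s=cv2.resize(s[240:300,210:270],(480,480),interpolation=cv2.INTER_CUBIC)
cv2.imwrite("pics/crop.png",cv2.resize(cv2.hconcat([cr,s]),(800,400)))
w=cam("wrist"); s=robot.read_state(); R=np.array(s["tcp_rot"]); print("wrist cam in tool",R.T@(-w[1].T@w[2]-np.array(s["tcp_pos"])),(w[1]@R).round(2).tolist(),w[0][0,0])
```

```text
case [0.58868566 0.20923381] sides [np.float64(0.22), np.float64(0.169), np.float64(0.217), np.float64(0.167)] x ang -11.339839365504321
[[ 325  203   39   36 1020]] [[343.01666667 220.15098039]]
coaster [ 0.51543277 -0.1945455   0.009     ]
stopper [ 0.50055671 -0.20142782  0.1       ]
side stopper [ 0.50641281 -0.20566855  0.099     ]
wrist cam in tool [0.07472796 0.00070673 0.01962593] [[0.0, 1.0, 0.0], [-0.96, 0.0, -0.27], [-0.27, -0.0, 0.96]] 314.88891657762264
```

View pics/crop.png

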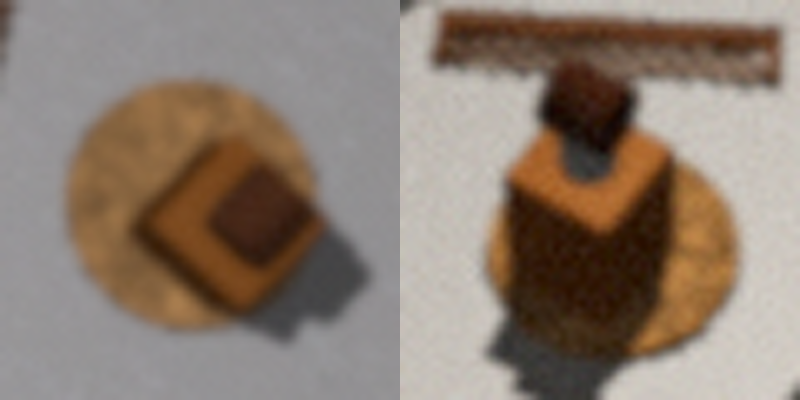

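```bash
python3 -m crank '[[-2.7,-3,0,0,0,0],[-5.4,-6,0,0,0,0],[-8.1,-9,0,0,0,0],[-10.8,-12,0,0,0,0],[-13.5,-15,0,0,0,0]]' -1 15
python3 -m crank '[[-2.7,-3,0,0,0,0],[-5.4,-6,0,0,0,0],[-8.1,-9,0,0,0,0],[-10.8,-12,0,0,0,0],[-13.5,-15,0,0,0,0]]'
python3 -m crank '[[-2.7,-3,0,0,0,0],[-5.4,-6,0,0,0,0],[-8.1,-9,0,0,0,0],[-10.8,-12,0,0,0,0],[-13.5,-15,0,0,0,0]]'
python3 -m crank '[[-2.7,-2.9,0,0,0,5],[-5.4,-5.8,0,0,0,10],[-8.1,-8.7,0,0,0,15],[-10.8,-11.6,0,0,0,20],[-13.5,-14.5,0,0,0,23]]'
python3 -m crank '[[0,0,0,0,0,0],[0,0,0,0,0,0],[0,0,0,0,0,0]]'
python3 - <<'E'
from h import *
s=robot.read_state(); print(s["t"],s["tcp_pos"],s["tcp_rot"]); snap("wrist","w1.png")
E
```

```text
t: 0.52
tcp_pos: [0.3256, 0.3693, 0.4043]
tcp_rot: [[-0.904, 0.428, -0.0], [0.428, 0.904, -0.0], [0.0, -0.001, -1.0]]
contact_force: [1.1, -0.1, 0.3]
width: 0.994
gripper_force: 0.0
t: 0.93
tcp_pos: [0.3832, 0.1759, 0.4046]
tcp_rot: [[-0.904, 0.428, -0.0], [0.428, 0.904, 0.0], [0.0, 0.0, -1.0]]
contact_force: [1.1, -0.3, 0.4]
width: 1.001
gripper_force: 0.0
t: 1.35
tcp_pos: [0.4408, -0.0175, 0.4047]
tcp_rot: [[-0.904, 0.428, 0.0], [0.428, 0.904, 0.0], [-0.0, 0.0, -1.0]]
contact_force: [0.6, 0.7, -0.1]
width: 0.997
gripper_force: 0.0
t: 1.77
tcp_pos: [0.5009, -0.2061, 0.4045]
tcp_rot: [[-0.661, 0.75, -0.0], [0.75, 0.661, 0.0], [0.0, 0.0, -1.0]]
contact_force: [0.8, 0.2, 1.1]
width: 1.004
gripper_force: 0.0
t: 2.02
tcp_pos: [0.5006, -0.2039, 0.404]
tcp_rot: [[-0.664, 0.747, -0.001], [0.747, 0.664, 0.001], [0.001, -0.001, -1.0]]
contact_force: [0.4, 0.5, -0.6]
width: 0.999
gripper_force: 0.0
2.0167 [ 0.50062265 -0.20389086  0.40403018] [[-6.64457037e-01  7.47325199e-01 -1.37604965e-03]
 [ 7.47325206e-01  6.64458171e-01  6.12638142e-04]
 [ 1.37216735e-03 -6.21284860e-04 -9.99998866e-01]]
```

View pics/w1.png

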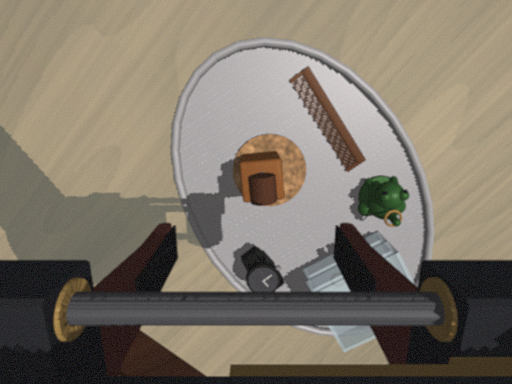

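Run:
```python
from h import *
im=cv2.imread("pics/w1.png")[140:215,225:305]; cv2.imwrite("pics/w1c.png",cv2.resize(cv2.convertScaleAbs(im,alpha=1.6),(640,600),interpolation=cv2.INTER_CUBIC))
```

```text
(no output)
```

View pics/w1c.png

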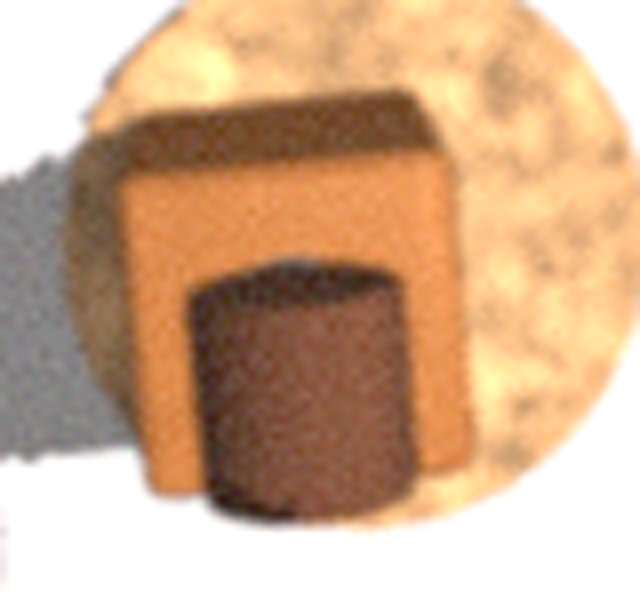

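Run:
```python
from h import *
c=cam("wrist")
P=np.array([onz(c,225+u/8,140+v/8,.069)[:2] for u,v in[(123,178),(447,152),(473,465),(155,495)]])
print(P,P.mean(0),[np.linalg.norm(P[i]-P[i-1]).round(4) for i in range(4)])
a=lambda d:np.degrees(np.arctan2(d[1],d[0]))
print("own y yaw",a(P[0]-P[3]),a(P[1]-P[2]),"own x",a(P[1]-P[0]),a(P[2]-P[3]))
print("stopper top",onz(c,225+302/8,140+400/8,.112))
s=robot.read_state();R=np.array(s["tcp_rot"]);print(a(R[:2,1]))
```

```text
[[ 0.47647272 -0.19858639]
 [ 0.50483034 -0.1688502 ]
 [ 0.53546121 -0.19674736]
 [ 0.50715807 -0.22748461]] [ 0.50598058 -0.19791714] [np.float64(0.0422), np.float64(0.0411), np.float64(0.0414), np.float64(0.0418)]
own y yaw 136.7180026566898 137.67420719038066 own x 46.35937397364612 47.360840007806615
stopper top [ 0.50444589 -0.19720997  0.112     ]
41.721411604688676
```

```bash
python3 -m crank '[[0,0.2,0,0,0,7],[0.1,0.4,0,0,0,14],[0.2,0.6,0,0,0,21],[0.2,0.7,0,0,0,28],[0.2,0.7,0,0,0,35]]' | sed -n 2p
python3 -m crank '[[0,0,0,0,0,7],[0,0,0,0,0,14],[0,0,0,0,0,21],[0,0,0,0,0,28],[0,0,0,0,0,35]]' | sed -n 2p
python3 -m crank '[[0,0,0,0,0,7],[0,0,0,0,0,14],[0,0,0,0,0,14.7],[0,0,0,0,0,14.7]]'
python3 -m crank '[[0,0,1,0,0,0],[0,0,2,0,0,0],[0,0,3,0,0,0],[0,0,3,0,0,0],[0,0,3,0,0,0]]'
python3 - <<'E'
from h import *
im=snap("wrist","w2.png");c=cam("wrist")
s=robot.read_state(); R=np.array(s["tcp_rot"]); T=np.array(s["tcp_pos"]); print(s["t"],T,np.degrees(np.arctan2(R[1,1],R[0,1])))
u,v=proj(c,[.505,-.1975,.09]).astype(int); print(u,v)
x0,y0=u-50,v-45; cv2.imwrite("pics/w2c.png",cv2.resize(im[max(y0,0):y0+90,x0:x0+100,::-1],(600,540),interpolation=cv2.INTER_CUBIC)); print(x0,y0)
E
```

```text
tcp_pos: [0.5048, -0.1961, 0.4047]
tcp_pos: [0.5047, -0.1963, 0.4046]
t: 3.23
tcp_pos: [0.5048, -0.1967, 0.4045]
tcp_rot: [[0.679, 0.734, -0.0], [0.734, -0.679, 0.001], [0.001, -0.001, -1.0]]
contact_force: [0.1, -0.4, -0.9]
width: 0.999
gripper_force: 0.0
t: 3.65
tcp_pos: [0.5044, -0.1981, 0.3736]
tcp_rot: [[0.683, 0.731, -0.002], [0.731, -0.683, 0.0], [-0.001, -0.002, -1.0]]
contact_force: [-0.1, 0.2, 0.9]
width: 1.005
gripper_force: 0.0
3.7 [ 0.50454716 -0.19835862  0.37425132] -43.07182198327385
256 191
206 146
```

View pics/w2c.png

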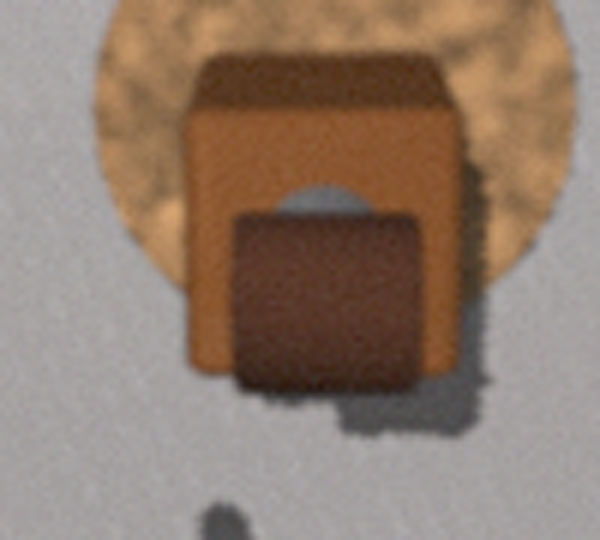

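Run:
```python
from h import *
c=cam("wrist"); s=robot.read_state(); R=np.array(s["tcp_rot"]); T=np.array(s["tcp_pos"])
P=np.mean([onz(c,206+u/6,146+v/6,.069) for u,v in[(185,108),(463,108),(460,377),(190,377)]],axis=0)
S=np.array([onz(c,206+327/6,146+300/6,.110)])[0]
for q in(P,S): print(q,R.T@(q-T)*100)
# stopper bottom/top silhouettes: tangent rays at centre column
o,d1=ray(c,206+327/6,146+213/6); o,d2=ray(c,206+327/6,146+392/6); d=d1/np.linalg.norm(d1)+d2/np.linalg.norm(d2)
print("axis", o+d*(.099-o[2])/d[2], R.T@(o+d*(.099-o[2])/d[2]-T)*100)
```

```text
[ 0.50620375 -0.20066408  0.069     ] [-0.03356008  0.29728049 30.52498616]
[ 0.50806221 -0.19829186  0.11      ] [ 0.26372889  0.26850982 26.42479053]
axis [ 0.50577046 -0.20101849  0.099     ] [-0.09117524  0.28798128 27.52503157]
```

```bash
python3 -m crank '[[0,0.3,2.5,0,0,0],[0,0.3,5,0,0,0],[0,0.3,7.5,0,0,0],[0,0.3,9.5,0,0,0],[0,0.3,11.2,0,0,0]]' | sed -n 2p
python3 -m crank '[[0,0,0,0,0,0],[0,0,0,0,0,0],[0,0,0,0,0,0]]' - 15 
python3 -m crank '[[0,0,0,0,0,0],[0,0,0,0,0,0],[0,0,0,0,0,0],[0,0,0,0,0,0],[0,0,0,0,0,0]]' 1 15
python3 -m crank '[[0,0,0,0,0,0],[0,0,0,0,0,0],[0,0,0,0,0,0],[0,0,0,0,0,0],[0,0,0,0,0,0]]' 1 15
```

```text
tcp_pos: [0.5068, -0.2002, 0.2614]
t: 4.37
tcp_pos: [0.5073, -0.2007, 0.2637]
tcp_rot: [[0.683, 0.73, 0.001], [0.73, -0.683, -0.001], [0.0, 0.001, -1.0]]
contact_force: [1.1, -0.1, -0.2]
width: 1.0
gripper_force: 0.0
t: 4.78
tcp_pos: [0.507, -0.2001, 0.263]
tcp_rot: [[0.683, 0.731, 0.001], [0.731, -0.683, 0.0], [0.0, 0.0, -1.0]]
contact_force: [0.6, 0.1, 0.1]
width: 0.664
gripper_force: 0.0
t: 5.2
tcp_pos: [0.5069, -0.2002, 0.2626]
tcp_rot: [[0.683, 0.73, -0.0], [0.73, -0.683, 0.0], [-0.0, -0.0, -1.0]]
contact_force: [0.1, -0.5, -1.4]
width: 0.296
gripper_force: 15.0
```

```bash
python3 -m crank '[[0,0,-0.5,0,0,0],[0,0,-1.5,0,0,0],[0,0,-3,0,0,0],[0,0,-5,0,0,0],[0,0,-7,0,0,0]]'
python3 -m crank '[[0.6,-0.5,-1,0,0,0],[1.8,-1.5,-2,0,0,0],[3.6,-3,-2,0,0,0],[5.4,-4.6,-2,0,0,0],[7.4,-6.4,-2,0,0,0]]'
python3 -m crank '[[2,-1.7,0,0,0,0],[4,-3.5,0,0,0,0],[6,-5.2,0,0,0,0],[8,-7,0,0,0,0],[10,-8.7,0,0,0,0]]'|sed -n 2p
python3 -m crank '[[2,-1.8,0,0,0,0],[4,-3.6,0,0,0,0],[6,-5.3,0,0,0,0],[8,-7,0,0,0,0],[10,-8.7,0,0,0,0]]'|sed -n 2p
python3 -m crank '[[2,-1.7,0,0,0,0],[3.4,-2.9,0,0,0,0],[4.2,-3.6,0,0,0,0],[4.5,-3.9,0,0,0,3],[4.5,-3.9,0,0,0,8]]'
python3 - <<'E'
from h import *
snap("top","t3.png"); snap("side","s3.png")
cv2.imwrite("pics/c3.png",cv2.resize(cv2.hconcat([cv2.imread("pics/t3.png")[110:260,100:300],cv2.imread("pics/s3.png")[80:230,150:350]]),(800,300)))
E
```

```text
t: 5.62
tcp_pos: [0.5066, -0.2003, 0.3338]
tcp_rot: [[0.683, 0.73, -0.001], [0.73, -0.683, -0.0], [-0.001, -0.001, -1.0]]
contact_force: [0.7, -0.2, -1.0]
width: 0.296
gripper_force: 15.0
t: 6.03
tcp_pos: [0.5104, -0.1022, 0.3537]
tcp_rot: [[0.684, 0.729, 0.001], [0.729, -0.684, 0.0], [0.001, 0.001, -1.0]]
contact_force: [0.4, 0.9, -1.5]
width: 0.293
gripper_force: 15.0
tcp_pos: [0.5151, 0.0312, 0.3534]
tcp_pos: [0.5199, 0.1637, 0.3535]
t: 7.28
tcp_pos: [0.5222, 0.2229, 0.3531]
tcp_rot: [[0.778, 0.628, 0.0], [0.628, -0.778, 0.0], [0.0, -0.0, -1.0]]
contact_force: [0.1, -0.2, -1.5]
width: 0.296
gripper_force: 15.0
```

View pics/c3.png

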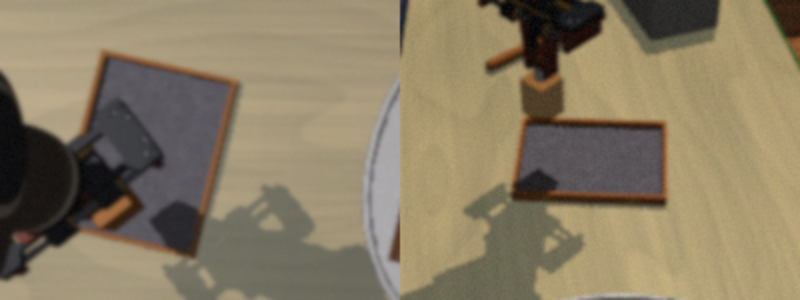

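```bash
python3 -m crank '[[0,0,0,0,0,6],[0,0,0.5,0,0,13],[0,0,1,0,0,20],[0,0,1.5,0,0,27],[0,0,2,0,0,33]]'|sed -n 2p
python3 -m crank '[[0,0,1,0,0,6],[0,0,2.5,0,0,12],[0,0,4,0,0,16],[0,0,5.5,0,0,17.2],[0,0,6.6,0,0,17.2]]'
python3 -m crank '[[0,0,0.2,0,0,0],[0,0,0.3,0,0,0],[0,0,0.4,0,0,0],[0,0,0.5,0,0,0]]'
```

```text
tcp_pos: [0.5224, 0.2211, 0.3329]
t: 8.22
tcp_pos: [0.5222, 0.2214, 0.2657]
tcp_rot: [[0.981, -0.195, -0.001], [-0.195, -0.981, -0.001], [-0.001, 0.001, -1.0]]
contact_force: [-0.6, 0.1, -2.3]
width: 0.297
gripper_force: 15.0
t: 8.55
tcp_pos: [0.5228, 0.2219, 0.2625]
tcp_rot: [[0.981, -0.195, 0.001], [-0.195, -0.981, 0.001], [0.001, -0.001, -1.0]]
contact_force: [0.3, 0.2, -1.7]
width: 0.294
gripper_force: 15.0
```

```bash
python3 -m crank '[[0,0,0.15,0,0,0],[0,0,0.3,0,0,0],[0,0,0.3,0,0,0]]' | sed -n '2p;4p'
python3 -m crank '[[0,0,0.1,0,0,0],[0,0,0.15,0,0,0],[0,0,0.15,0,0,0]]' | sed -n '2p;4p'
```

```text
tcp_pos: [0.5228, 0.2219, 0.2595]
contact_force: [-0.3, -0.3, 4.5]
tcp_pos: [0.5232, 0.2217, 0.2593]
contact_force: [-4.6, -1.8, 18.7]
```

```bash
python3 -m crank '[[0.4,0,-0.07,0,0,0],[0.8,0,-0.14,0,0,0],[1.2,0,-0.19,0,0,0],[1.6,0,-0.22,0,0,0],[2.0,0,-0.23,0,0,0]]'
python3 - <<'E'
from h import *
im=snap("side","s4.png"); c=cam("side"); u,v=proj(c,[.53,.21,.05]).astype(int); cv2.imwrite("pics/c4.png",cv2.resize(im[v-40:v+40,u-50:u+50,::-1],(600,480),interpolation=cv2.INTER_CUBIC))
E
```

```text
t: 9.47
tcp_pos: [0.5421, 0.2181, 0.2602]
tcp_rot: [[0.981, -0.195, -0.0], [-0.195, -0.981, 0.001], [-0.001, -0.001, -1.0]]
contact_force: [-1.5, -0.5, 4.6]
width: 0.292
gripper_force: 15.0
```

View pics/c4.png

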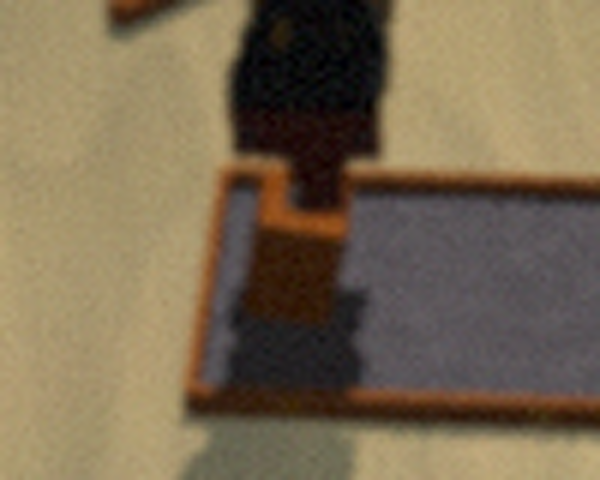

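```bash
python3 -m crank '[[0.6,0,0.04,0,0,0],[1.2,0,0.09,0,0,0],[2.0,0,0.21,0,0,0],[2.8,0,0.41,0,0,0],[3.5,0,0.67,0,0,0]]'
python3 - <<'E'
from h import *
im=snap("side","s5.png"); c=cam("side"); u,v=proj(c,[.56,.21,.05]).astype(int); cv2.imwrite("pics/c5.png",cv2.resize(im[v-40:v+40,u-50:u+50,::-1],(600,480),interpolation=cv2.INTER_CUBIC))
E
```

```text
t: 9.93
tcp_pos: [0.5773, 0.2111, 0.2531]
tcp_rot: [[0.981, -0.195, 0.001], [-0.195, -0.981, 0.0], [0.001, -0.001, -1.0]]
contact_force: [0.5, 0.7, 4.5]
width: 0.295
gripper_force: 15.0
```

View pics/c5.png

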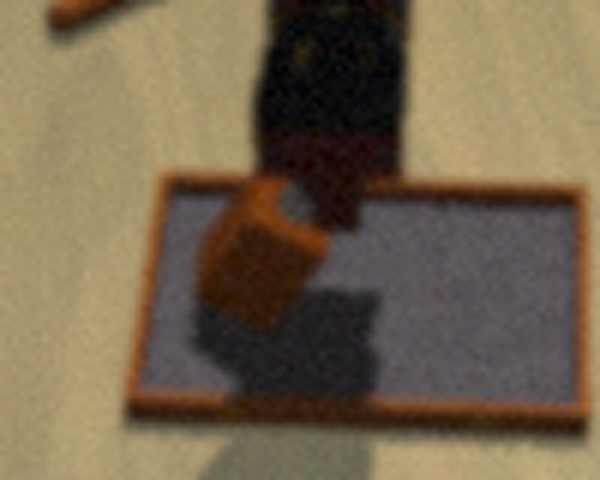

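```bash
python3 -m crank '[[0.75,0,0.32,0,0,0],[1.45,0,0.71,0,0,0],[2.1,0,1.16,0,0,0],[2.75,0,1.67,0,0,0],[3.35,0,2.22,0,0,0]]' | sed -n '2p;4p'
python3 -m crank '[[0.55,0,0.6,0,0,0],[1.0,0,1.25,0,0,0],[1.45,0,1.95,0,0,0],[1.8,0,2.7,0,0,0],[2.1,0,3.35,0,0,0]]' | sed -n '2p;4p'
python3 -m crank '[[0.1,0,0.3,0,0,0],[0.1,0,0.4,0,0,0],[0.1,0,0.5,0,0,0],[0.1,0,0.5,0,0,0]]'
python3 - <<'E'
from h import *
im=snap("side","s6.png"); c=cam("side"); u,v=proj(c,[.59,.21,.03]).astype(int); cv2.imwrite("pics/c6.png",cv2.resize(im[v-40:v+40,u-50:u+50,::-1],(600,480),interpolation=cv2.INTER_CUBIC))
E
```

```text
tcp_pos: [0.6103, 0.2045, 0.2306]
contact_force: [1.9, -0.4, 4.2]
tcp_pos: [0.6299, 0.2005, 0.1959]
contact_force: [2.5, -0.3, 3.0]
t: 11.15
tcp_pos: [0.6303, 0.2004, 0.1918]
tcp_rot: [[0.981, -0.195, -0.001], [-0.195, -0.981, -0.0], [-0.001, 0.0, -1.0]]
contact_force: [1.2, -0.2, 0.5]
width: 0.296
gripper_force: 15.0
```

View pics/c6.png

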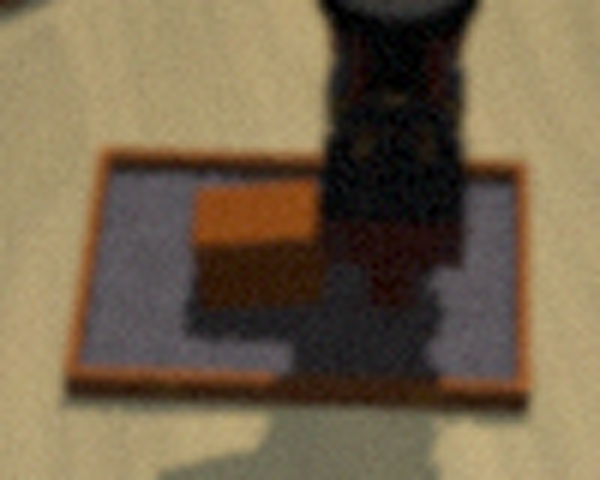

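```bash
python3 -m crank '[[0,0,0.05,0,0,0],[0,0,0.1,0,0,0],[0,0,0.1,0,0,0],[0,0,0.1,0,0,0],[0,0,0.1,0,0,0]]' | sed -n '2p;4p'
```

```text
tcp_pos: [0.6305, 0.2005, 0.191]
contact_force: [-0.6, -0.6, 1.3]
```

```bash
python3 -m crank '[[0,0,0,0,0,0],[0,0,0,0,0,0],[0,0,0,0,0,0],[0,0,0,0,0,0],[0,0,0,0,0,0]]' -0.2 | tail -3
python3 -m crank '[[0,0,0,0,0,0],[0,0,-0.5,0,0,0],[0,0,-2,0,0,0],[0,0,-4,0,0,0],[0,0,-7,0,0,0]]' | tail -3
python3 -m crank '[[0,0,-3,0,0,0],[0,0,-7,0,0,0],[0,0,-10,0,0,0],[0,0,-10,0,0,0],[0,0,-10,0,0,0]]'|sed -n '1,2p'
python3 - <<'E'
from h import *
a=[]
for n,z in(("side",.03),("top",.03)):
    im=snap(n,n+"7.png"); c=cam(n); u,v=proj(c,[.59,.21,z]).astype(int); a.append(cv2.resize(im[v-50:v+50,u-50:u+50,::-1],(400,400),interpolation=cv2.INTER_CUBIC))
cv2.imwrite("pics/c7.png",cv2.hconcat(a))
E
```

```text
contact_force: [0.4, 0.4, -0.1]
width: 0.592
gripper_force: 0.0
contact_force: [0.0, 0.0, -0.4]
width: 0.599
gripper_force: 0.0
t: 12.87
tcp_pos: [0.6311, 0.2, 0.3642]
```

View pics/c7.png

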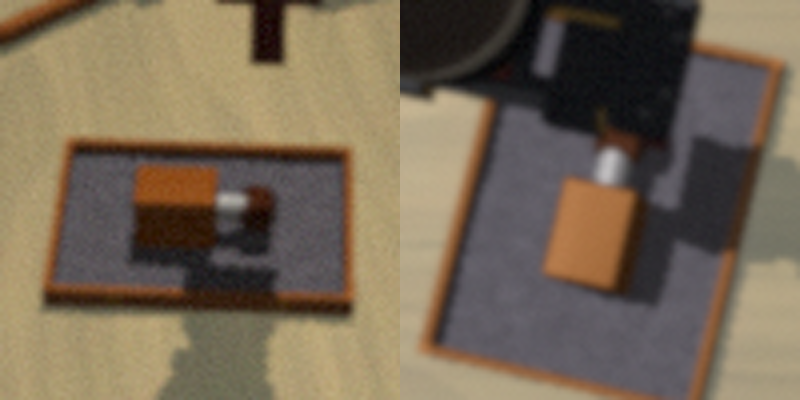

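The flacon lies flat, along the length of the case, near its centre, and the gripper is clear above it.

```bash
python3 -c "
from station import robot
print(robot.hand_in())"
```

```text
the job is handed in; nothing more can be done
None
```

The flacon was swung down in the pinch, now lies flat and released along the case's length, and the job was handed in at about 13 s; no verdict came back.

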